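# Clear the medicine stack into its trays

## Robot

A 6-joint arm with a two-finger parallel gripper is mounted at the origin on the work surface. World frame = base frame: x ahead of the robot, y to its left, z up, the work surface at z = 0. Lengths are in m, angles in rad, forces in N, time in s.
With the tool pointing down it reaches from about 0.4 to 0.925 m from the base axis. Payload 12.5 kg.
Tool frame: the origin (TCP) lies midway between the tips of the shut fingers; the grasp point (between the pads) lies 19 mm behind it; z points along the fingers, y is the direction in which the jaws open and shut (so a half turn about z gives the same grasp; the last joint's range is limited). The gripper opens to 95 mm and grips with 3 to 60 N. Pads are 20 mm wide; open, the fingers measure 119 mm over their backs; the gripper's body (75 mm by 180 mm) begins 59 mm behind the grasp point.
Start: joints at [-1.302, 0.491, 1.559, -0, 1.092, -0.106], TCP at [0.229, -0.582, 0.215] pointing down, gripper open.
Joint ranges: [-3.1, 3.1], [-0.84, 2.19], [0.05, 2.79], [-1.13, 4.28], [0.06, 2.93], [-2.69, 2.69]. Speed limits (rad/s): [2.22, 2.22, 2.79, 3.14, 3.14, 3.14].

## Interface

Orientations are given as a unit quaternion [w, x, y, z].
In Python, from station import status, viewer, workorder gives the robot as it stands.
- The arm moves only by the shell command python3 -m pendant 'ROWS' [OPENING] [FORCE]. ROWS is JSON, one flat list of numbers, 6 for each row, row after row: the shift along the tool's x, y, z in cm, then the turn, a rotation vector about the tool's x, y, z in rad. In form: [dx, dy, dz, wx, wy, wz, dx, dy, dz, wx, wy, wz, ...]. A call has 1 to 12 rows; each row is the pose to reach, as a shift and turn from the pose measured when the call began, along the tool's axes at that moment; what a row does not reach only later rows make up. A row lasts 1/10 s, in which the tool goes at most 50 mm and 8.59 degrees, less where a joint would pass 70% of its speed; a pose out of reach is approached as far as the arm can. A call with a gripper value outside its range is refused whole. OPENING is the opening, from 0 (shut) to 1 (fully open), set as the call begins (- or left out, the last holds). The fingers move at their own pace and stop on an object; FORCE is the grip in N (left out, the last holds). Time passes only in rows, so rows that repeat a pose let the fingers close. It gives the time, the measured TCP pose, the force and the opening at its end, in the units of the state.
- status.get_obs(): the state, without advancing time (a new reading comes with each control period).
- viewer.capture(name): name is "scene" or "top" or "wrist"; returns the picture (480x640x3 uint8, blue, green, red); there is no depth.
- viewer.camera_params(name): a dict with "camera_matrix" (3x3 intrinsics, pixels), "dist" ([k1, k2, p1, p2, k3] as OpenCV has them; the pictures are not rectified), "R" (3x3) and "t" (3): a world point X has camera coordinates R X + t. Camera axes: x right, y down, z forward; pixel columns grow to the right and rows downward; lengths in m; the calibration is good to about 2 mm. A picture is of the moment at which its call begins: read the wrist's pose just before it. camera_params takes no time and is no camera call; for the wrist camera it gives the pose at the moment of the call.
- workorder.close_job(): hands the job in, once; it reports no verdict.
The state is a dict: "clock": time; "joint_positions": joint angles; "joint_vel": joint speeds; "effort": joint torques, N m; "tool_pos": TCP position; "tcp_rot": TCP orientation; "wrist_force": force on the tool from outside, world axes, zero at the start; "wrist_torque": the same for the moment, N m; "width": opening from 0.0 (shut) to 1.0 (fully open).
Only numpy, scipy, OpenCV 4.12 (cv2) and the standard library are available. Lean on these libraries where they do the work, as an engineer would, in place of code of your own. Each camera call takes 0.05 s, during which the arm holds its last target. There are 200 camera calls.

## Task

Take the stack of medicines on the dresser apart from the top down, one thing at a time, and put each thing inside the wooden tray or dish made for its shape and size: small bottle in the small round dish, small box in the small rectangular tray, round tin in the large round dish, long carton in the long tray. Each must lie flat on the tray's floor, the way up it was, the small bottle upright all the time, and nothing already placed may be left out of its tray. Leave the big syrup bottle and the dosing cup where they stand.

Things in the scene. Friction and masses are not known exactly. Their poses are not given: they have to be found in the camera images.
- vial: Small upright amber bottle with a white cap, the top of the stack at the start. Round body 28 mm in diameter and 40 mm high, cap 25 mm in diameter, 55 mm high in all, about 45 g (varies). Origin at the centre of its underside, z up. It stands on the pack.
- pack: Small plain cardboard box, 36 mm (its x) by 50 mm (its y) by 24 mm high, about 35 g (varies). Origin at the centre of its underside, z up. It lies on the tin.
- tin: Round flat metal tin, 66 mm in diameter, 24 mm high, about 70 g (varies). Origin at the centre of its underside, z up. It lies on the carton, up to 30 mm off the carton's centre along the carton's length.
- carton: Long whitish closed carton with a grey band, lying flat, the bottom of the stack, on the table. 68 mm (its x) by 140 mm (its y) by 36 mm high, about 140 g (varies). Origin at the centre of its underside, z up. 
- small_dish: Small round wooden dish, for the small bottle. Inside diameter 48 mm, outside 58 mm. Fixed. 8 mm high overall: inner floor 3 mm above the table, rim 5 mm thick standing 5 mm above that floor. Origin at its centre on the table, z up; medium-brown wood with a grey lining. Initially empty.
- small_tray: Small rectangular wooden tray, for the small box. Inside 56 mm (its x) by 70 mm (its y), outside 66 by 80 mm. Fixed. 8 mm high overall: inner floor 3 mm above the table, rim 5 mm thick standing 5 mm above that floor. Origin at its centre on the table, z up; medium-brown wood with a grey lining. Initially empty.
- large_dish: Large round wooden dish, for the round tin. Inside diameter 86 mm, outside 96 mm. Fixed. 8 mm high overall: inner floor 3 mm above the table, rim 5 mm thick standing 5 mm above that floor. Origin at its centre on the table, z up; medium-brown wood with a grey lining. Initially empty.
- long_tray: Long rectangular wooden tray, for the long carton. Inside 88 mm (its x) by 160 mm (its y), outside 98 by 170 mm. Fixed. 8 mm high overall: inner floor 3 mm above the table, rim 5 mm thick standing 5 mm above that floor. Origin at its centre on the table, z up; medium-brown wood with a grey lining. Initially empty.
- syrup_bottle: Big upright amber bottle with a white cap standing apart, 56 mm in diameter, 125 mm high, loose; leave it alone. Origin at the centre of its underside, z up. 
- dosing_cup: Small open white plastic cup, 38 mm across its mouth, 34 mm high, loose and light, standing among the trays; leave it alone. Origin at the centre of its underside, z up. 
Things that resemble listed ones, but are neither listed nor needed, are in the scene too. What is shaped like the long_tray but blue or turquoise is not meant.

How it is judged:
On the way, in this order (a step that is already met when the one before it is completed fails the run):
1. the small bottle stands in the small round dish (horizontal distance between vial and small_dish below 0.0135 m and z of vial in the frame of small_dish between 0 and 0.0055 m and angle between vial's own z axis and vertical below 0.06 rad and linear speed of vial below 0.02 m/s and contact force between vial and the fingers below 0.05 N), for 0.2 s.
2. the small box lies in the small rectangular tray (horizontal distance between pack and small_tray below 0.018 m and z of pack in the frame of small_tray between 0 and 0.0055 m and angle between pack's own z axis and vertical below 0.06 rad and linear speed of pack below 0.02 m/s and contact force between pack and the fingers below 0.05 N), for 0.2 s.
3. the round tin lies in the large round dish (horizontal distance between tin and large_dish below 0.0135 m and z of tin in the frame of large_dish between 0 and 0.0055 m and angle between tin's own z axis and vertical below 0.06 rad and linear speed of tin below 0.02 m/s and contact force between tin and the fingers below 0.05 N), for 0.2 s.
4. the long carton lies in the long tray (horizontal distance between carton and long_tray below 0.018 m and z of carton in the frame of long_tray between 0 and 0.0055 m and angle between carton's own z axis and vertical below 0.06 rad and linear speed of carton below 0.02 m/s and contact force between carton and the fingers below 0.05 N), for 0.2 s.
At the end, for the whole second after the job is handed in: Each thing is flat in its own tray or dish: centres within 13.5 mm (round) or 18 mm (rectangular), underside 0 to 5.5 mm above the table, tilt under 0.06 rad, released, at rest; syrup bottle and dosing cup within 20 mm of where they stood (all of step 1 and all of step 2 and all of step 3 and all of step 4 and distance of each of syrup_bottle, dosing_cup from where it was at the start of the episode below 0.02 m); the robot touches nothing.
It fails at once if the small bottle is tipped over (angle between vial's own z axis and vertical above 0.6 rad).
It fails at once if the syrup bottle is knocked or moved (distance of syrup_bottle from where it was at the start of the episode above 0.02 m or angle between syrup_bottle's own z axis and vertical above 0.4 rad).
It fails at once if the dosing cup is knocked or moved (distance of dosing_cup from where it was at the start of the episode above 0.02 m or angle between dosing_cup's own z axis and vertical above 0.4 rad).
It also fails if it takes over 128 s, if anything falls off the work surface, if the arm or the gripper's body presses on something with over 40 N, if the wrist force passes 120 N, or if a joint passes its speed limit or range.

## Working session

There is one attempt and no reset: what is moved stays moved. The work goes in short steps, Python scripts to look and compute and a shell command to move; the robot and the scene stay as the last step left them, time stands still between calls to the robot, and variables do not carry over. Pictures are saved under pics/ and viewed, about 12 in all and at most 16, crops included, and the job is handed in when it is done.

```bash
ls; mkdir -p pics; python3 - <<'E'
from station import status, viewer
import cv2, numpy as np
np.set_printoptions(precision=4,suppress=True)
print(status.get_obs())
for n in("scene","top"):
    cv2.imwrite(f"pics/{n}0.png",viewer.capture(n)); p=viewer.camera_params(n)
    print(n,p)
print(viewer.camera_params("wrist"))
E
```

```text
pics
{'clock': 0.0, 'joint_positions': array([-1.3016,  0.4916,  1.5595, -0.0001,  1.0917, -0.1056]), 'joint_vel': array([ 0.0006,  0.0012,  0.0008, -0.0005, -0.0024, -0.0005]), 'effort': array([ -0.004 , -61.2661, -25.8193,   0.0692,   0.0482,  -0.0001]), 'tool_pos': array([ 0.2287, -0.5814,  0.214 ]), 'tcp_rot': array([-0.0006,  0.9825,  0.1863, -0.0001]), 'wrist_force': array([-0.879 , -0.1951, -1.2099]), 'wrist_torque': array([-0.0272, -0.0035, -0.0236]), 'width': 1.004878591029133}
scene {'camera_matrix': array([[532.9297,   0.    , 314.4375],
       [  0.    , 532.9297, 245.4084],
       [  0.    ,   0.    ,   1.    ]]), 'dist': array([0.048, 0.   , 0.   , 0.   , 0.   ]), 'R': array([[ 0.3978,  0.9174,  0.0116],
       [ 0.5958, -0.2487, -0.7637],
       [-0.6977,  0.3108, -0.6455]]), 't': array([-0.2352, -0.2498,  1.7515])}
top {'camera_matrix': array([[467.6841,   0.    , 313.5374],
       [  0.    , 467.6841, 238.856 ],
       [  0.    ,   0.    ,   1.    ]]), 'dist': array([-0.1107,  0.    ,  0.    ,  0.    ,  0.    ]), 'R': array([[ 0.0069, -0.9997,  0.0235],
       [-0.9845, -0.0109, -0.1752],
       [ 0.1754, -0.0219, -0.9842]]), 't': array([0.0118, 0.5389, 1.108 ])}
{'camera_matrix': array([[354.3941,   0.    , 319.1643],
       [  0.    , 354.3941, 240.4307],
       [  0.    ,   0.    ,   1.    ]]), 'dist': array([-0.0379,  0.    ,  0.    ,  0.    ,  0.    ]), 'R': array([[ 0.3665, -0.9304, -0.0014],
       [-0.8886, -0.3505,  0.2959],
       [-0.2758, -0.1072, -0.9552]]), 't': array([-0.6241, -0.0331,  0.3925])}
```

View pics/top0.png

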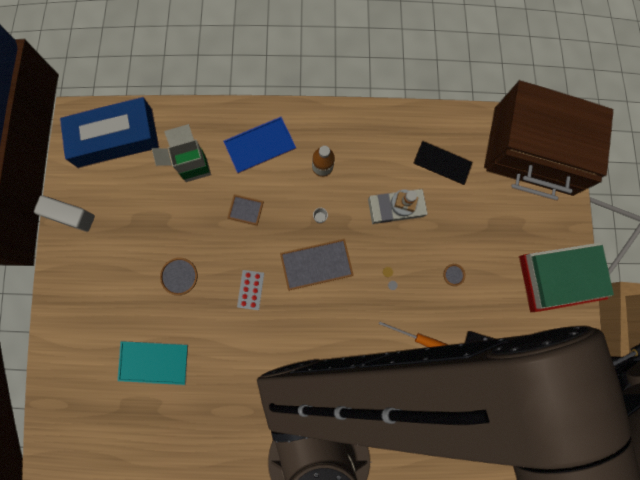

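View pics/scene0.png

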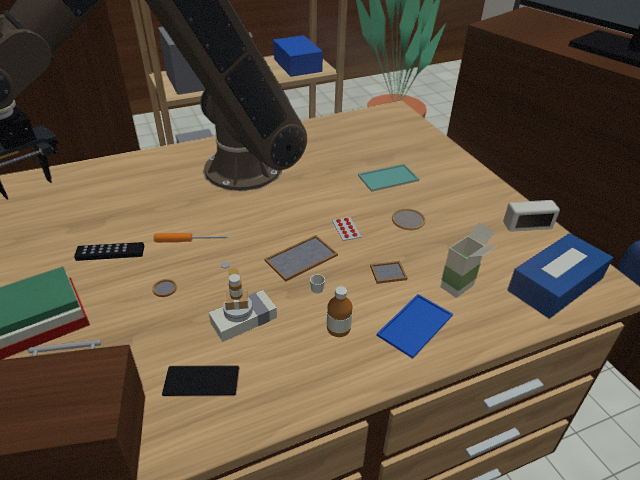

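The top view shows the stack at about (400,205), small dish (454,275), small tray (246,210), large dish (179,276), long tray (317,264), cup (320,215) and syrup bottle (323,160). The scene view agrees. Next I'll measure the linings and look at the stack enlarged.

```bash
cat > h.py <<'E'
import cv2, numpy as np
from station import status, viewer
from scipy.spatial.transform import Rotation as Ro
np.set_printoptions(precision=4,suppress=True)
def ray(p,uv,z):
    """pixels -> world points on plane z"""
    n=cv2.undistortPoints(np.float64(uv).reshape(-1,1,2),p["camera_matrix"],p["dist"]).reshape(-1,2)
    R,t=np.array(p["R"]),np.array(p["t"]); c=-R.T@t
    d=np.c_[n,np.ones(len(n))]@R
    return c+d*((z-c[2])/d[:,2])[:,None]
def rect(p,mask_contour,z):
    w=ray(p,mask_contour.reshape(-1,2),z)[:,:2]
    (c,s,a)=cv2.minAreaRect((w*1000).astype(np.float32))
    return np.array(c)/1000,np.array(s),a
def blob(mask,seed):
    n,l,st,_=cv2.connectedComponentsWithStats(mask.astype(np.uint8))
    k=l[seed[1],seed[0]]
    return max(cv2.findContours((l==k).astype(np.uint8),0,1)[0],key=len) if k else None
def rel(target,yaw=None):
    """shift (cm) in tool axes from present TCP to target; turn about tool z making jaw axis (tool y) point along world yaw"""
    o=status.get_obs(); q=np.array(o["tcp_rot"]); R=Ro.from_quat(q[[1,2,3,0]])
    print("tcp",np.array(o["tool_pos"]),"R y",R.as_matrix()[:,1],"clock",o["clock"])
    print("shift cm",R.inv().apply(np.array(target)-o["tool_pos"])*100)
    if yaw is not None:
        for k in(0,np.pi):
            y=yaw+k; D=np.array([[np.sin(y),np.cos(y),0],[-np.cos(y),np.sin(y),0],[0,0,-1]]); D=np.c_[np.cross([np.cos(y),np.sin(y),0],[0,0,-1]),[np.cos(y),np.sin(y),0],[0,0,-1]]
            print("turn",(R.inv()*Ro.from_matrix(D)).as_rotvec(), "j6 now",o["joint_positions"][5])
E
python3 - <<'E'
from h import *
im=cv2.imread("pics/top0.png"); p=viewer.camera_params("top")
hsv=cv2.cvtColor(im,cv2.COLOR_BGR2HSV)
print(hsv[264,317],hsv[275,454],hsv[300,400])
m=(hsv[...,1]<75)&(hsv[...,2]<150)
for n,s in dict(small_dish=(454,275),small_tray=(246,210),large_dish=(179,276),long_tray=(317,264)).items():
    c=blob(m,s)
    print(n, None if c is None else rect(p,c,.003))
print("cup",ray(p,[(320,216)],.0),"syrup",ray(p,[(325,150)],.125))
a=cv2.resize(im[175:235,355:435],None,fx=5,fy=5,interpolation=2)
b=cv2.resize(cv2.imread("pics/scene0.png")[265:345,200:290],(400,355),interpolation=2)
o=np.zeros((355,800,3),np.uint8);o[:300,:400]=a;o[:,400:]=b
cv2.imwrite("pics/crop1.png",o)
E
```

```text
[128  13  79] [114  16  79] [ 16 120 119]
small_dish (array([ 0.4575, -0.3473]), array([42.4197, 44.2684]), 87.79474639892578)
small_tray (array([0.6224, 0.1937]), array([69.3364, 54.8678]), 77.3165512084961)
large_dish (array([0.4473, 0.3582]), array([82.0072, 79.7904]), 2.69869327545166)
long_tray (array([0.4818, 0.0084]), array([ 87.3078, 159.8516]), 13.282702445983887)
cup [[ 0.6078 -0.0008  0.    ]] syrup [[ 0.7414 -0.0076  0.125 ]]
```

View pics/crop1.png

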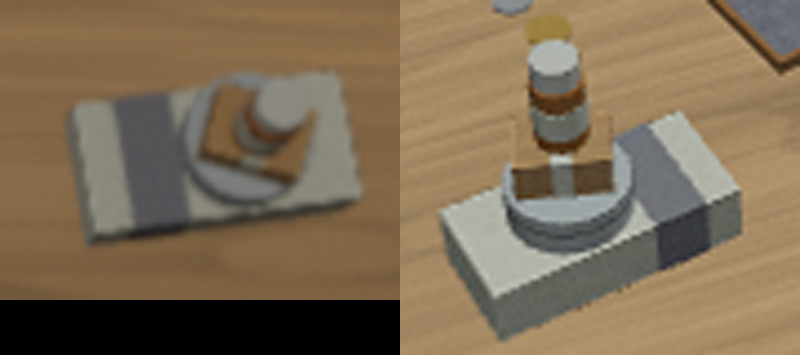

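```bash
python3 - <<'E'
from h import *
p=viewer.camera_params("top"); s=viewer.camera_params("scene")
f=lambda L:np.array(L)/5+[355,175]
g=lambda L:(np.array(L)-[400,0])/4.44+[200,265]
print("cap",ray(p,f([(283,100)]),.139),ray(s,g([(554,52)]),.139))
w=ray(p,f([(222,88),(203,155),(290,182),(315,110)]),.084);print("pack",w,w.mean(0),"edges",np.diff(w,axis=0,append=w[:1]))
print("pack scene",ray(s,g([(513,172),(613,168),(613,118),(515,117)]),.084))
print("tin",ray(p,f([(238,138)]),.060),ray(s,g([(568,181)]),.060))
w=ray(p,f([(75,103),(335,72),(360,195),(90,233)]),.036);print("carton",w,w.mean(0),np.diff(w,axis=0,append=w[:1]))
w=ray(s,g([(441,212),(682,113),(741,192),(502,289)]),.036);print("carton sc",w,w.mean(0))
rel([.637,-.21,.3],0)
E
```

```text
cap [[ 0.6291 -0.2097  0.139 ]] [[ 0.6258 -0.2059  0.139 ]]
pack [[ 0.6501 -0.1928  0.084 ]
 [ 0.616  -0.1824  0.084 ]
 [ 0.6031 -0.225   0.084 ]
 [ 0.6397 -0.2388  0.084 ]] [ 0.6272 -0.2097  0.084 ] edges [[-0.0341  0.0104  0.    ]
 [-0.0129 -0.0427  0.    ]
 [ 0.0366 -0.0137  0.    ]
 [ 0.0104  0.046   0.    ]]
pack scene [[ 0.6434 -0.2371  0.084 ]
 [ 0.66   -0.1908  0.084 ]
 [ 0.6267 -0.18    0.084 ]
 [ 0.6068 -0.2254  0.084 ]]
tin [[ 0.6312 -0.2052  0.06  ]] [[ 0.6373 -0.2089  0.06  ]]
carton [[ 0.6546 -0.1269  0.036 ]
 [ 0.6734 -0.2623  0.036 ]
 [ 0.6085 -0.2728  0.036 ]
 [ 0.5868 -0.1334  0.036 ]] [ 0.6308 -0.1988  0.036 ] [[ 0.0189 -0.1354  0.    ]
 [-0.0649 -0.0105  0.    ]
 [-0.0217  0.1393  0.    ]
 [ 0.0678  0.0065  0.    ]]
carton sc [[ 0.6104 -0.2702  0.036 ]
 [ 0.5907 -0.1329  0.036 ]
 [ 0.6572 -0.1237  0.036 ]
 [ 0.6725 -0.2558  0.036 ]] [ 0.6327 -0.1957  0.036 ]
tcp [ 0.2288 -0.5814  0.2141] R y [ 0.3661 -0.9306 -0.0009] clock 0.1
shift cm [ 51.586  -19.6245  -8.5635]
turn [-0.0008 -0.0006 -1.196 ] j6 now -0.10558459472458608
turn [-0.0007  0.0009  1.9456] j6 now -0.10558459472458608
```

```bash
R="" ; python3 -m pendant '[50.8,-20.1,-3.6,0,0,-0.93, 50.8,-20.1,-3.6,0,0,-0.93, 50.8,-20.1,-3.6,0,0,-0.93, 50.8,-20.1,-3.6,0,0,-0.93, 50.8,-20.1,-3.6,0,0,-0.93, 50.8,-20.1,-3.6,0,0,-0.93, 50.8,-20.1,-3.6,0,0,-0.93, 50.8,-20.1,-3.6,0,0,-0.93, 50.8,-20.1,-3.6,0,0,-0.93, 50.8,-20.1,-3.6,0,0,-0.93, 50.8,-20.1,-3.6,0,0,-0.93, 50.8,-20.1,-3.6,0,0,-0.93]' 1
python3 - <<'E'
from h import *
rel([.628,-.208,.25],-.26)
cv2.imwrite("pics/w1.png",viewer.capture("wrist"))
E
```

```text
clock: 1.3
tool_pos: [0.631, -0.2043, 0.2499]
tcp_rot: [-0.001, 0.793, 0.609, 0.001]
wrist_force: [-0.9, -0.6, -0.8]
width: 1.002
tcp [ 0.631  -0.2043  0.2499] R y [ 0.966  -0.2584 -0.0002] clock 1.3
shift cm [-0.4369 -0.1889 -0.0079]
turn [-0.0002 -0.0017 -0.0013] j6 now -0.15258975347178302
turn [-0.0026  0.0003  3.1403] j6 now -0.15258975347178302
```

```bash
python3 -m pendant '[0,0,0,0,0,0,0,0,0,0,0,0]' ; python3 - <<'E'
from h import *
import pickle
p=viewer.camera_params("wrist");pickle.dump(p,open("w2.pkl","wb"))
cv2.imwrite("pics/w2.png",viewer.capture("wrist"))
rel([.628,-.208,.25],-.26)
E
```

```text
clock: 1.55
tool_pos: [0.6285, -0.2068, 0.2494]
tcp_rot: [-0.001, 0.794, 0.608, -0.0]
wrist_force: [-0.3, 0.2, 0.1]
width: 1.003
tcp [ 0.6285 -0.2071  0.2495] R y [ 0.9654 -0.2606 -0.0017] clock 1.6
shift cm [-0.1035 -0.0215 -0.0467]
turn [-0.0017 -0.0011 -0.0036] j6 now -0.15499594933688463
turn [-0.0016  0.0027  3.138 ] j6 now -0.15499594933688463
```

View pics/w2.png

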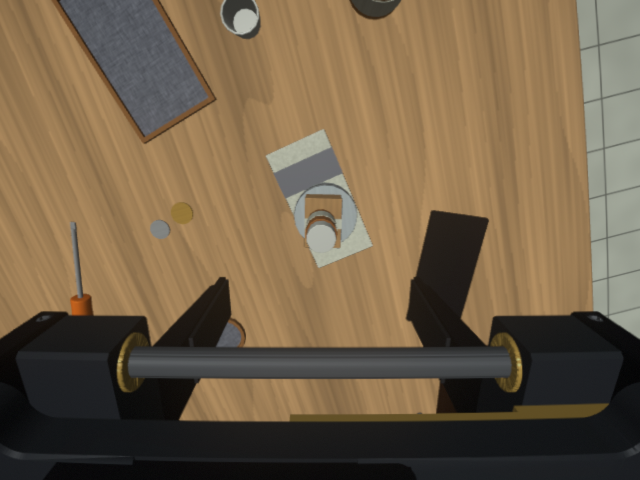

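The wrist view shows the cap at (321,237), the pack around (323,221), the tin circle around (326,212) and the carton corners at (267,156), (323,130), (371,245) and (320,267).

```bash
python3 - <<'E'
from h import *
import pickle
p=pickle.load(open("w2.pkl","rb"));im=cv2.imread("pics/w2.png")
g=cv2.cvtColor(im,6)
c=cv2.resize(im[120:280,250:390],None,fx=4,fy=4,interpolation=2)[:600]
cv2.imwrite("pics/crop2.png",c)
print("cap",ray(p,[(321,236.5)],.139))
w=ray(p,[(267,156),(323,130),(371.5,245),(320,267)],.036);print("carton",w.mean(0),np.diff(w,axis=0))
print("pack",ray(p,[(305,196),(341,195)],.084))
print("tin",ray(p,[(326,214)],.060))
h=cv2.HoughCircles(cv2.medianBlur(g,3),3,2,30,param1=120,param2=20,minRadius=27,maxRadius=38)
print(h)
E
```

```text
cap [[ 0.6305 -0.2057  0.139 ]]
carton [ 0.6333 -0.1974  0.036 ] [[ 0.0639  0.0101  0.    ]
 [ 0.0211 -0.1352  0.    ]
 [-0.0634 -0.0107  0.    ]]
pack [[ 0.6221 -0.1786  0.084 ]
 [ 0.6555 -0.1865  0.084 ]]
tin [[ 0.6359 -0.2061  0.06  ]]
[[[325.  215.   32.2]
  [307.  171.   32.4]
  [639.  301.   32.4]
  [581.  385.   32.2]
  [485.  363.   36.8]
  [153.  369.   36.8]
  [205.  343.   36.8]
  [637.  173.   34.6]
  [403.  385.   36.8]
  [635.  125.   34.6]
  [633.   71.   34.6]
  [155.  103.   32.4]
  [337.  247.   32.4]
  [113.  281.   34.6]
  [ 73.   91.   36.8]
  [101.   11.   36.8]
  [141.   73.   36.8]
  [307.  241.   28. ]
  [121.   43.   36.8]
  [499.  305.   36.8]
  [621.  273.   36.8]
  [229.  315.   34.6]
  [ 45.   45.   36.8]
  [ 93.  121.   36.8]
  [251.   11.   29. ]
  [579.  259.   28. ]
  [ 49.  349.   36.8]
  [611.   13.   34.4]
  [581.  341.   30.2]
  [117.  367.   29.4]
  [ 21.  431.   28. ]
  [257.  299.   29.8]
  [241.   75.   36.8]]]
```

View pics/crop2.png

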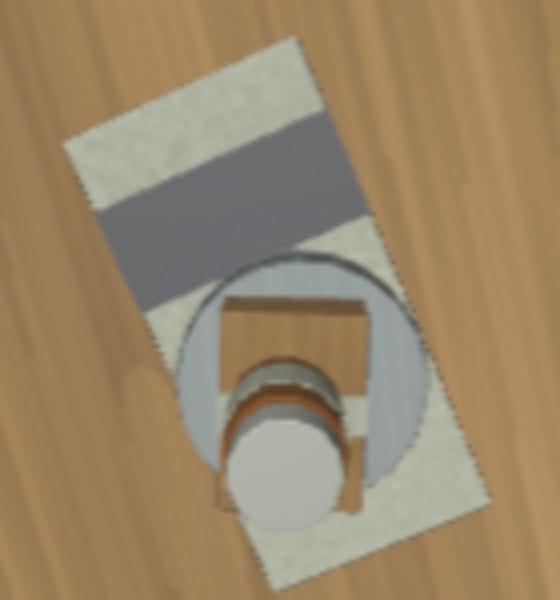

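```bash
python3 - <<'E'
from h import *
import pickle
p=pickle.load(open("w2.pkl","rb"))
f=lambda L:np.array(L)/4+[249.6,119.6]
cap=ray(p,f([(287,474)]),.139)[0];print("cap",cap)
w=ray(p,f([(222,310),(368,317),(362,515),(218,510)]),.084);print("pack",w.mean(0),np.degrees(np.arctan2(*np.diff(w,axis=0).T[[1,0]])),np.linalg.norm(np.diff(w,axis=0),axis=1))
print("tin",ray(p,f([(303,378)]),.060))
rel([cap[0],cap[1],.094],-.26)
E
```

```text
cap [ 0.6304 -0.2071  0.139 ]
pack [ 0.6315 -0.209   0.084 ] [ -17.7926 -105.7181  162.9026] [0.0349 0.0498 0.0359]
tin [[ 0.6352 -0.2061  0.06  ]]
tcp [ 0.6285 -0.2071  0.2495] R y [ 0.9654 -0.2606 -0.0017] clock 1.6
shift cm [ 0.0324  0.2152 15.5531]
turn [-0.0017 -0.0011 -0.0036] j6 now -0.15499594933688463
turn [-0.0016  0.0027  3.138 ] j6 now -0.15499594933688463
```

```bash
python3 -m pendant '[0,0.2,4,0,0,0, 0,0.2,8,0,0,0, 0,0.2,12,0,0,0, 0,0.2,14,0,0,0, 0,0.2,15,0,0,0, 0,0.2,15.5,0,0,0, 0,0.2,15.5,0,0,0,0,0.2,15.5,0,0,0]' 1 && python3 -m pendant '[0,0,0,0,0,0,0,0,0,0,0,0,0,0,0,0,0,0,0,0,0,0,0,0,0,0,0,0,0,0,0,0,0,0,0,0,0,0,0,0,0,0,0,0,0,0,0,0]' 0.2 10
```

```text
clock: 2.4
tool_pos: [0.6306, -0.2078, 0.0958]
tcp_rot: [-0.0, 0.794, 0.608, 0.0]
wrist_force: [0.1, 1.0, 0.3]
width: 0.999
clock: 3.2
tool_pos: [0.6306, -0.2078, 0.0958]
tcp_rot: [-0.0, 0.794, 0.608, 0.0]
wrist_force: [-0.1, 1.0, -0.1]
width: 0.386
```

```bash
python3 -m pendant '[0,0,0,0,0,0,0,0,0,0,0,0,0,0,0,0,0,0]' 0.1 12 && python3 -m pendant '[0,0,-0.5,0,0,0,0,0,-1.5,0,0,0,0,0,-4,0,0,0,0,0,-7,0,0,0,0,0,-7,0,0,0,0,0,-7,0,0,0]' && python3 - <<'E'
from h import *
import pickle
p=viewer.camera_params("wrist");pickle.dump(p,open("w3.pkl","wb"))
cv2.imwrite("pics/w3.png",viewer.capture("wrist"))
rel([.4575,-.3473,.12],-.26)
E
```

```text
clock: 3.5
tool_pos: [0.6306, -0.2078, 0.0957]
tcp_rot: [-0.0, 0.794, 0.608, 0.0]
wrist_force: [-0.4, 1.6, -0.2]
width: 0.293
clock: 4.1
tool_pos: [0.6307, -0.2079, 0.1668]
tcp_rot: [0.001, 0.794, 0.608, 0.001]
wrist_force: [-0.8, -0.1, -0.7]
width: 0.289
tcp [ 0.6304 -0.2077  0.1658] R y [ 0.9654 -0.2608 -0.0001] clock 4.15
shift cm [-17.9859 -13.0467   4.5677]
turn [-0.0001 -0.0007 -0.0038] j6 now -0.15465240308906078
turn [-0.0011  0.0001  3.1377] j6 now -0.15465240308906078
```

View pics/w3.png

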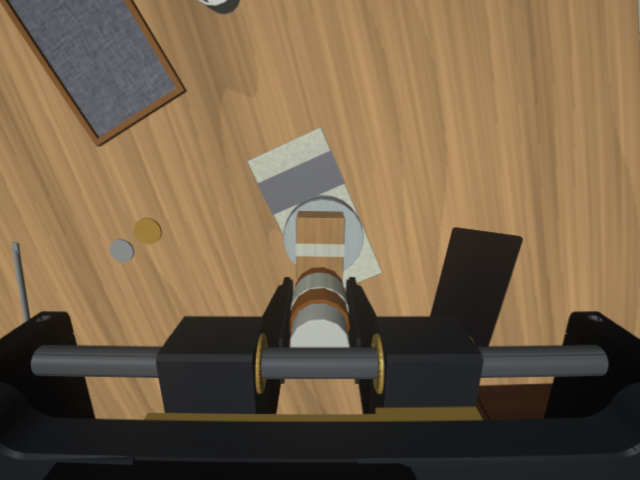

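The vial is held upright between the jaws (320,310). Now I'll move it over the dish.

```bash
python3 -m pendant '[-2,-1.5,0,0,0,0, -5,-3.6,0,0,0,0, -8,-5.8,0,0,0,0, -11,-8,0,0,0,0, -14,-10.2,0,0,0,0, -16.5,-12,0,0,0,0, -17.8,-12.9,0,0,0,0, -17.8,-12.9,4,0,0,0, -17.8,-12.9,8,0,0,0, -17.8,-12.9,11,0,0,0, -17.8,-12.9,11,0,0,0, -17.8,-12.9,11,0,0,0]'; python3 - <<'E'
from h import *
p=viewer.camera_params("wrist")
cv2.imwrite("pics/w4.png",viewer.capture("wrist"))
rel([.459,-.346,.0155],-.26)
E
```

```text
clock: 5.35
tool_pos: [0.4597, -0.3456, 0.0557]
tcp_rot: [-0.001, 0.794, 0.608, 0.0]
wrist_force: [-0.2, -0.6, -0.4]
width: 0.289
tcp [ 0.46   -0.346   0.0566] R y [ 0.9655 -0.2605  0.0007] clock 5.4
shift cm [-0.027  -0.1037  4.1132]
turn [ 0.0007 -0.0004 -0.0035] j6 now -0.49719314943181997
turn [-0.0006 -0.0012  3.138 ] j6 now -0.49719314943181997
```

View pics/w4.png

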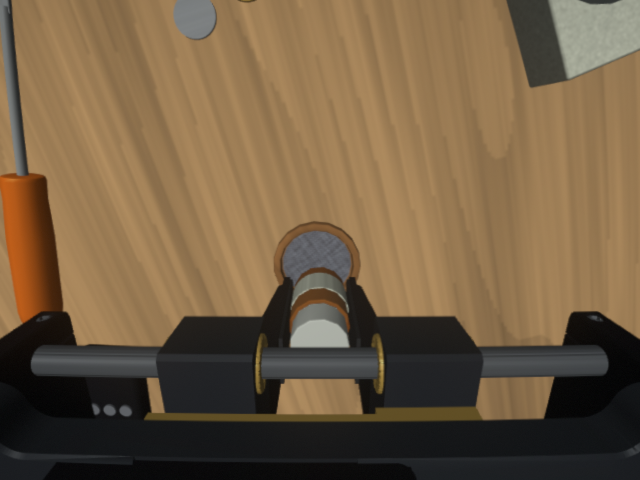

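The dish is visible ahead of the vial, rim from (275,262) to (359,262), far edge at (316,222). I'll check its centre along the tool axis.

```bash
python3 - <<'E'
from h import *
p=viewer.camera_params("wrist")
w=ray(p,[(317,222),(275,262),(359,262)],.008);print(w)
tx=np.array([.2605,.9655,0]);print(w[0]-.029*tx,(w[1]+w[2])/2,np.linalg.norm(w[1]-w[2]))
E
python3 -m pendant '[0,-0.1,2,0,0,0, 0,-0.1,3,0,0,0, 0,-0.1,3.7,0,0,0, 0,-0.1,4,0,0,0,0,-0.1,4,0,0,0, 0,-0.1,4,0,0,0]'
```

```text
[[ 0.4668 -0.3173  0.008 ]
 [ 0.433  -0.3363  0.008 ]
 [ 0.4864 -0.3506  0.008 ]]
[ 0.4592 -0.3453  0.008 ] [ 0.4597 -0.3434  0.008 ] 0.05523412770151141
clock: 6.0
tool_pos: [0.4593, -0.3459, 0.0171]
tcp_rot: [0.0, 0.794, 0.608, 0.0]
wrist_force: [-0.5, 0.1, -0.3]
width: 0.294
```

```bash
python3 -m pendant '[0,0,0.15,0,0,0,0,0,0.25,0,0,0,0,0,0.25,0,0,0]' && python3 -m pendant '[0,0,0,0,0,0,0,0,0,0,0,0,0,0,0,0,0,0,0,0,0,0,0,0,0,0,0,0,0,0,0,0,0,0,0,0]' 0.9 && python3 -m pendant '[0,0,-2,0,0,0,0,0,-5,0,0,0,0,0,-9,0,0,0,0,0,-13,0,0,0,0,0,-17,0,0,0,0,0,-17,0,0,0,0,0,-17,0,0,0]' 1;  python3 - <<'E'
from h import *
p=viewer.camera_params("wrist")
cv2.imwrite("pics/w5.png",viewer.capture("wrist"))
rel([.6315,-.209,.17],-.293)
rel([.6315,-.209,.067],-.293)
E
```

```text
clock: 6.3
tool_pos: [0.4594, -0.346, 0.0147]
tcp_rot: [0.001, 0.794, 0.608, 0.0]
wrist_force: [-0.2, 0.1, 0.7]
width: 0.29
clock: 6.9
tool_pos: [0.4594, -0.346, 0.0147]
tcp_rot: [0.001, 0.794, 0.608, 0.0]
wrist_force: [0.5, 0.3, 0.4]
width: 0.738
clock: 7.6
tool_pos: [0.4592, -0.3459, 0.1852]
tcp_rot: [0.001, 0.794, 0.608, 0.001]
wrist_force: [-0.4, 0.6, -0.7]
width: 1.005
tcp [ 0.4589 -0.3456  0.1841] R y [ 0.9655 -0.2605  0.001 ] clock 7.65
shift cm [17.6869 13.1074  1.4311]
turn [ 0.001  -0.0003  0.0294] j6 now -0.49779238378784196
turn [ 0.0004  0.0016 -3.1122] j6 now -0.49779238378784196
tcp [ 0.4589 -0.3456  0.1841] R y [ 0.9655 -0.2605  0.001 ] clock 7.65
shift cm [17.6841 13.0971 11.7311]
turn [ 0.001  -0.0003  0.0294] j6 now -0.49779238378784196
turn [ 0.0004  0.0016 -3.1122] j6 now -0.49779238378784196
```

View pics/w5.png

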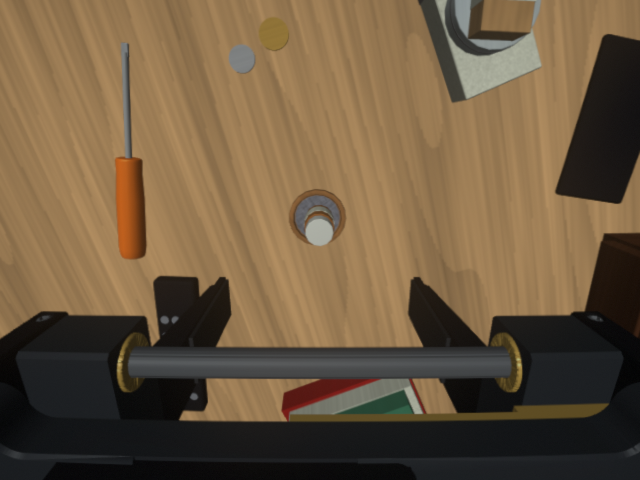

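The vial stands upright in the dish (cap at 319,231, dish at 317,217). Next is the pack.

```bash
python3 -m pendant '[5,3.7,0,0,0,0.03, 10,7.4,0,0,0,0.03, 14,10.4,0,0,0,0.03, 17.7,13.1,0,0,0,0.03, 17.7,13.1,0,0,0,0.03, 17.7,13.1,0,0,0,0.03, 17.7,13.1,0,0,0,0.03,17.7,13.1,0,0,0,0.03]' 1;  python3 - <<'E'
from h import *
import pickle
p=viewer.camera_params("wrist");pickle.dump(p,open("w6.pkl","wb"))
im=viewer.capture("wrist")
cv2.imwrite("pics/w6.png",im[120:320,210:440].repeat(3,0).repeat(3,1)[:600])
E
```

```text
clock: 8.45
tool_pos: [0.6303, -0.2099, 0.1837]
tcp_rot: [-0.0, 0.803, 0.596, -0.0]
wrist_force: [0.1, 0.3, 0.6]
width: 0.996
```

View pics/w6.png

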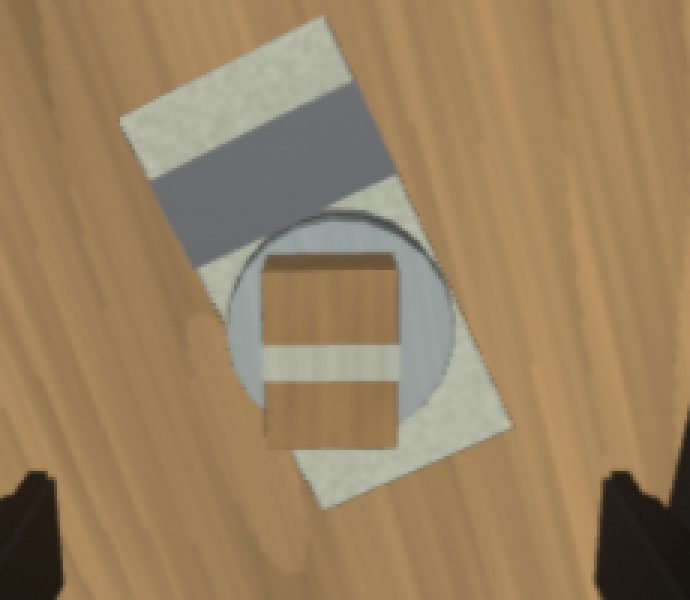

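The pack top has corners (262,270), (398,269), (397,449), (265,449) in the crop, aligned with the jaws. The tin centre is at about (342,325).

```bash
python3 - <<'E'
from h import *
import pickle
p=pickle.load(open("w6.pkl","rb"))
f=lambda L:np.array(L)/3+[209.7,119.7]
ang=lambda w:np.degrees(np.arctan2(*np.diff(w,axis=0).T[[1,0]]))
w=ray(p,f([(262,270),(398,269),(397,449),(265,449)]),.084);c=w.mean(0);print("pack",c,ang(w))
t=ray(p,f([(228,325),(456,325),(342,218)]),.060);print("tin",t[:2].mean(0),np.linalg.norm(t[0]-t[1]),t[2])
w=ray(p,f([(120,119),(324,16),(512,426),(324,509)]),.036);print("carton",w.mean(0),ang(w))
rel([c[0],c[1],.0665],-.293)
E
```

```text
pack [ 0.6316 -0.2086  0.084 ] [ -16.4235 -106.0728  163.157 ]
tin [ 0.6357 -0.2062  0.06  ] 0.06517534735875626 [ 0.6445 -0.1767  0.06  ]
carton [ 0.6331 -0.197   0.036 ] [   8.8027  -81.2251 -171.1117]
tcp [ 0.6304 -0.21    0.184 ] R y [ 0.9568 -0.2909  0.0001] clock 8.5
shift cm [ 0.1696  0.0705 11.7509]
turn [ 0.0001 -0.0002 -0.0021] j6 now -0.12607495880127403
turn [-0.0003 -0.0002  3.1395] j6 now -0.12607495880127403
```

```bash
python3 -m pendant '[0.2,0.1,4,0,0,0, 0.2,0.1,8,0,0,0, 0.2,0.1,10.5,0,0,0, 0.2,0.1,11.4,0,0,0, 0.2,0.1,11.7,0,0,0, 0.2,0.1,11.7,0,0,0, 0.2,0.1,11.7,0,0,0, 0.2,0.1,11.7,0,0,0]' 1 && python3 -m pendant '[0,0,0,0,0,0,0,0,0,0,0,0,0,0,0,0,0,0,0,0,0,0,0,0,0,0,0,0,0,0,0,0,0,0,0,0,0,0,0,0,0,0,0,0,0,0,0,0,0,0,0,0,0,0,0,0,0,0,0,0]' 0.1 10
```

```text
clock: 9.3
tool_pos: [0.6324, -0.2087, 0.0684]
tcp_rot: [0.001, 0.803, 0.595, 0.001]
wrist_force: [0.2, 0.7, 0.6]
width: 0.999
clock: 10.3
tool_pos: [0.6324, -0.2087, 0.0683]
tcp_rot: [0.001, 0.803, 0.595, 0.001]
wrist_force: [0.9, -0.1, -0.5]
width: 0.377
```

```bash
python3 -m pendant '[0,0,-0.5,0,0,0,0,0,-1.5,0,0,0,0,0,-4,0,0,0,0,0,-8,0,0,0,0,0,-12,0,0,0,0,0,-12,0,0,0]' && python3 - <<'E'
from h import *
p=viewer.camera_params("wrist")
rel([.624,.195,.19],-.222)
cv2.imwrite("pics/w7.png",viewer.capture("wrist"))
E
```

```text
clock: 10.9
tool_pos: [0.6341, -0.2094, 0.1951]
tcp_rot: [0.005, 0.803, 0.595, 0.003]
wrist_force: [0.7, 0.1, -0.3]
width: 0.377
tcp [ 0.6341 -0.2094  0.1951] R y [ 0.9567 -0.2908  0.0117] clock 10.9
shift cm [ 38.3966 -12.7278   0.3127]
turn [ 0.0116  0.0016 -0.0731] j6 now -0.12292613788725423
turn [ 0.0024 -0.0178  3.0684] j6 now -0.12292613788725423
```

View pics/w7.png

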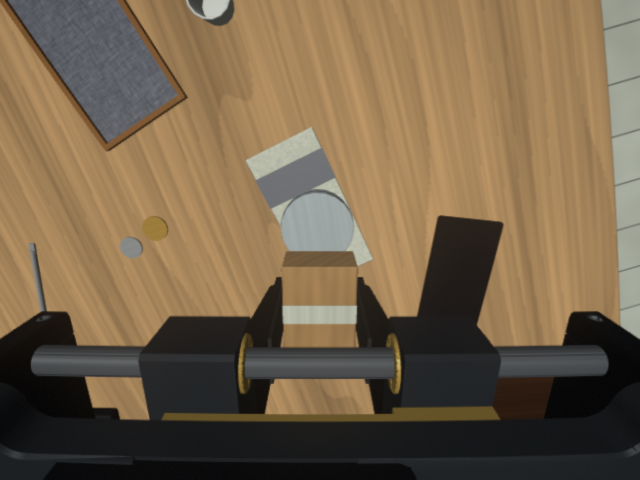

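```bash
python3 -m pendant '[0,0,0,0.01,0,0,0,0,0,0.01,0,0]'; python3 - <<'E'
from h import *
rel([.624,.195,.19],-.222)
E
```

```text
clock: 11.15
tool_pos: [0.6329, -0.2089, 0.1913]
tcp_rot: [-0.001, 0.803, 0.595, -0.001]
wrist_force: [0.2, 1.1, -0.3]
width: 0.376
tcp [ 0.6329 -0.2089  0.1913] R y [ 0.9568 -0.2909 -0.0036] clock 11.15
shift cm [ 38.3826 -12.5976   0.1559]
turn [-0.0036  0.0005 -0.0731] j6 now -0.12172150509406549
turn [0.0008 0.0056 3.0685] j6 now -0.12172150509406549
```

```bash
python3 -m pendant '[3,-1,0,0,0,-0.01, 7,-2.3,0,0,0,-0.02, 11.5,-3.8,0,0,0,-0.03, 16,-5.3,0,0,0,-0.05, 20.5,-6.7,0,0,0,-0.073, 25,-8.2,0,0,0,-0.073, 29.5,-9.7,0,0,0,-0.073, 34,-11.2,0,0,0,-0.073, 37,-12.2,0,0,0,-0.073, 38.4,-12.6,0,0,0,-0.073, 38.4,-12.6,0,0,0,-0.073, 38.4,-12.6,0,0,0,-0.073]' && python3 -m pendant '[0,0,3,0,0,0,0,0,6,0,0,0,0,0,9,0,0,0,0,0,10,0,0,0,0,0,10,0,0,0,0,0,10,0,0,0,0,0,10,0,0,0]'; python3 - <<'E'
from h import *
import pickle
p=viewer.camera_params("wrist");pickle.dump(p,open("w8.pkl","wb"))
cv2.imwrite("pics/w8.png",viewer.capture("wrist"))
rel([.624,.195,.012],-.222)
E
```

```text
clock: 12.35
tool_pos: [0.624, 0.1942, 0.1909]
tcp_rot: [-0.001, 0.781, 0.624, -0.002]
wrist_force: [0.3, -0.4, 0.0]
width: 0.378
clock: 13.05
tool_pos: [0.6244, 0.194, 0.0925]
tcp_rot: [-0.001, 0.781, 0.624, -0.001]
wrist_force: [-0.3, -0.1, -1.7]
width: 0.376
tcp [0.6242 0.1941 0.0924] R y [ 0.9754 -0.2206 -0.0025] clock 13.1
shift cm [ 0.0835 -0.0185  8.0429]
turn [-0.0025  0.0002 -0.0005] j6 now 0.4219420728178117
turn [0.0003 0.0039 3.1411] j6 now 0.4219420728178117
```

View pics/w8.png

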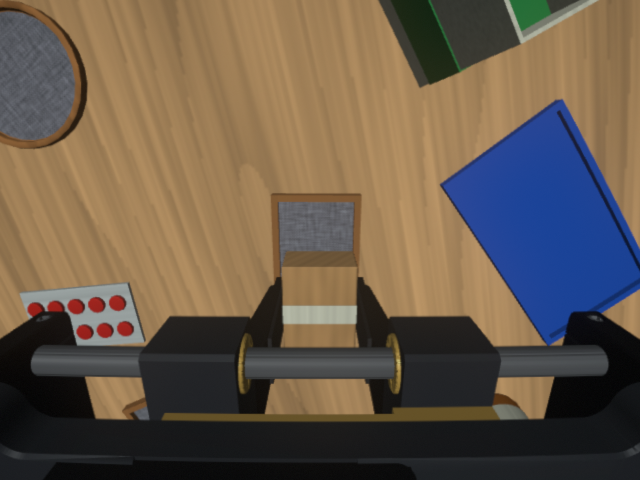

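The pack sits in line with the tray, whose far rim corners are at (272,195) and (361,194). I'll check the centre and go down.

```bash
python3 - <<'E'
from h import *
import pickle
p=pickle.load(open("w8.pkl","rb"))
w=ray(p,[(272,194.5),(361,193.5)],.008)
d=w[1]-w[0];print(np.linalg.norm(d),np.degrees(np.arctan2(d[1],d[0])));d/=np.linalg.norm(d)
tx=np.array([-d[1],d[0],0]);c=w.mean(0)-.04*tx;print(c);rel([c[0],c[1],.0118],-.222)
E
```

```text
0.06430382636865319 -12.059631016370165
[0.6233 0.1954 0.008 ]
tcp [0.6242 0.1941 0.0924] R y [ 0.9754 -0.2206 -0.0025] clock 13.1
shift cm [ 0.1105 -0.0924  8.0631]
turn [-0.0025  0.0002 -0.0005] j6 now 0.4219420728178117
turn [0.0003 0.0039 3.1411] j6 now 0.4219420728178117
```

```bash
python3 -m pendant '[0.1,-0.1,3,0,0,0, 0.1,-0.1,6,0,0,0, 0.1,-0.1,7.2,0,0,0, 0.1,-0.1,7.8,0,0,0, 0.1,-0.1,8.1,0,0,0, 0.1,-0.1,8.1,0,0,0, 0.1,-0.1,8.1,0,0,0]'
```

```text
clock: 13.8
tool_pos: [0.6238, 0.1954, 0.0125]
tcp_rot: [-0.001, 0.781, 0.624, -0.0]
wrist_force: [0.7, 1.0, -0.2]
width: 0.381
```

Bottom is under 1.5 mm above the floor. I'll ease down 1 mm, release and rise.

```bash
python3 -m pendant '[0,0,0.1,0,0,0,0,0,0.1,0,0,0]' && python3 -m pendant '[0,0,0,0,0,0,0,0,0,0,0,0,0,0,0,0,0,0,0,0,0,0,0,0,0,0,0,0,0,0]' 0.7 && python3 -m pendant '[0,0,-2,0,0,0,0,0,-5,0,0,0,0,0,-9,0,0,0,0,0,-13,0,0,0,0,0,-18,0,0,0,0,0,-18,0,0,0,0,0,-18,0,0,0]' 1;  python3 - <<'E'
from h import *
p=viewer.camera_params("wrist")
im=viewer.capture("wrist");cv2.imwrite("pics/w9.png",im)
hsv=cv2.cvtColor(im,40);
rel([.6357,-.2062,.2],.153)
E
```

```text
clock: 14.0
tool_pos: [0.6241, 0.1955, 0.0121]
tcp_rot: [-0.0, 0.781, 0.624, 0.0]
wrist_force: [-0.0, -0.5, -1.2]
width: 0.379
clock: 14.5
tool_pos: [0.624, 0.1955, 0.012]
tcp_rot: [-0.0, 0.781, 0.624, 0.0]
wrist_force: [0.3, 0.2, 0.5]
width: 0.689
clock: 15.2
tool_pos: [0.6242, 0.1954, 0.1931]
tcp_rot: [0.0, 0.781, 0.624, 0.001]
wrist_force: [0.1, -0.5, -1.3]
width: 0.997
tcp [0.6237 0.1953 0.1917] R y [ 0.9754 -0.2206 -0.0006] clock 15.25
shift cm [-38.8937  10.0262  -0.8624]
turn [-0.0005 -0.0007 -0.3754] j6 now 0.42406482804970014
turn [-0.001   0.0007  2.7662] j6 now 0.42406482804970014
```

View pics/w9.png

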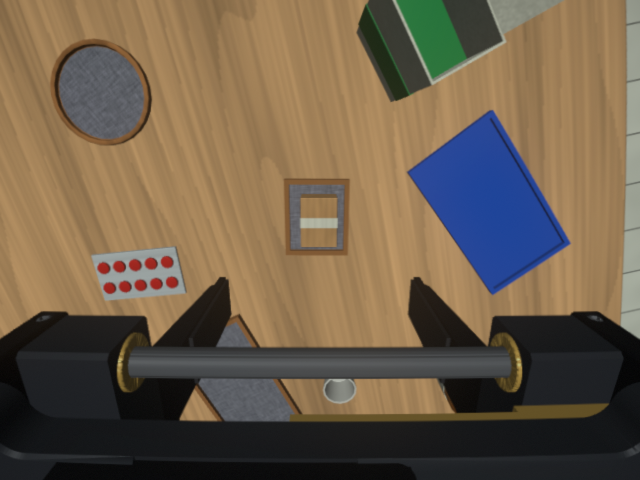

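The pack lies flat in its tray at (318,221). The large dish is visible at about (101,91). Going back to the tin.

```bash
python3 - <<'E'
from h import *
p=viewer.camera_params("wrist")
w=ray(p,[(52,88),(150,95),(98,39),(107,144)],.008);print(w,w.mean(0))
E
python3 -m pendant '[-4,1,0,0,0,-0.04, -8.5,2.2,0,0,0,-0.1, -13,3.3,0,0,0,-0.2, -18,4.6,0,0,0,-0.3, -22.5,5.8,0,0,0,-0.375, -27,7,0,0,0,-0.375, -31.5,8.1,0,0,0,-0.375, -36,9.2,0,0,0,-0.375, -38.9,10,0,0,0,-0.375, -38.9,10,0,0,0,-0.375, -38.9,10,0,0,0,-0.375, -38.9,10,0,0,0,-0.375]' 1; python3 - <<'E'
from h import *
import pickle
p=viewer.camera_params("wrist");pickle.dump(p,open("w10.pkl","wb"))
im=viewer.capture("wrist")
cv2.imwrite("pics/w10.png",cv2.resize(im[120:320,210:440],None,fx=3,fy=3,interpolation=0)[:600])
rel([.6357,-.2062,.043],.153)
E
```

```text
[[0.4048 0.3745 0.008 ]
 [0.4949 0.3459 0.008 ]
 [0.4643 0.4029 0.008 ]
 [0.4377 0.3134 0.008 ]] [0.4504 0.3592 0.008 ]
clock: 16.45
tool_pos: [0.6352, -0.205, 0.1904]
tcp_rot: [-0.001, 0.651, 0.759, -0.0]
wrist_force: [0.1, 0.3, 0.2]
width: 1.0
tcp [ 0.6354 -0.2048  0.1908] R y [ 0.9882  0.1533 -0.0013] clock 16.5
shift cm [-0.1686  0.0321 14.7754]
turn [-0.0013 -0.0016  0.0009] j6 now -0.5651728211917858
turn [ 0.0025 -0.002  -3.1407] j6 now -0.5651728211917858
```

View pics/w10.png

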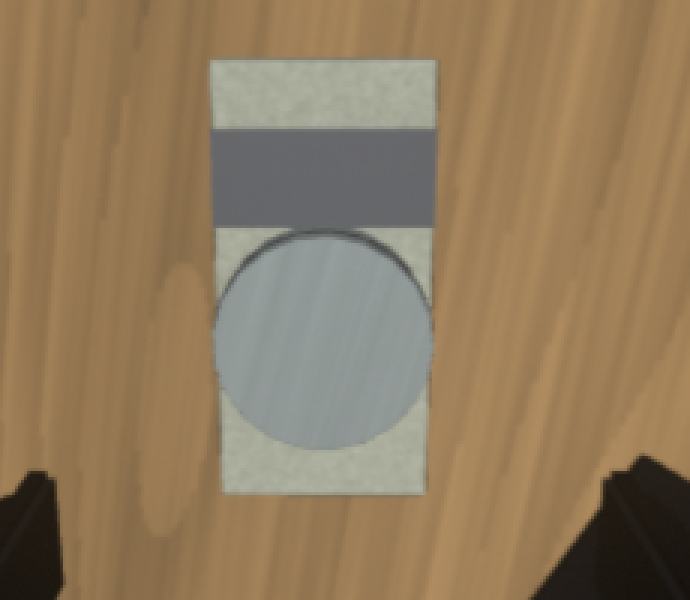

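The tin is clear and the view is square to the carton. Tin centre is (323,343) in the crop; carton corners are (211,60), (437,60), (426,494) and (222,493).

```bash
python3 - <<'E'
from h import *
import pickle
p=pickle.load(open("w10.pkl","rb"))
f=lambda L:np.array(L)/3+[209.7,119.7]
t=ray(p,f([(214,343),(432,343),(323,236),(323,450)]),.060);c=t.mean(0);print("tin",c)
w=ray(p,f([(211,60),(437,60),(426,494),(222,493)]),.036);print("carton",w.mean(0),np.degrees(np.arctan2(*np.diff(w,axis=0).T[[1,0]])))
rel([c[0],c[1],.043],.153)
E
```

```text
tin [ 0.6344 -0.2077  0.06  ]
carton [ 0.6329 -0.1968  0.036 ] [   8.8107  -81.0101 -171.4282]
tcp [ 0.6354 -0.2048  0.1908] R y [ 0.9882  0.1533 -0.0013] clock 16.5
shift cm [-0.2982 -0.1195 14.7754]
turn [-0.0013 -0.0016  0.0009] j6 now -0.5651728211917858
turn [ 0.0025 -0.002  -3.1407] j6 now -0.5651728211917858
```

```bash
python3 -m pendant '[-0.3,-0.1,4,0,0,0, -0.3,-0.1,8,0,0,0, -0.3,-0.1,12,0,0,0, -0.3,-0.1,14,0,0,0, -0.3,-0.1,14.8,0,0,0, -0.3,-0.1,14.8,0,0,0,-0.3,-0.1,14.8,0,0,0,-0.3,-0.1,14.8,0,0,0]' 1 && python3 -m pendant '[0,0,0,0,0,0,0,0,0,0,0,0,0,0,0,0,0,0,0,0,0,0,0,0,0,0,0,0,0,0,0,0,0,0,0,0,0,0,0,0,0,0,0,0,0,0,0,0]' 0.4 15
```

```text
clock: 17.3
tool_pos: [0.6353, -0.2077, 0.0444]
tcp_rot: [0.0, 0.651, 0.759, 0.0]
wrist_force: [0.5, -0.3, 0.6]
width: 1.002
clock: 18.1
tool_pos: [0.6353, -0.2078, 0.0445]
tcp_rot: [0.0, 0.651, 0.759, 0.0]
wrist_force: [-0.8, 0.4, 2.9]
width: 0.692
```

```bash
python3 -m pendant '[0,0,-0.5,0,0,0,0,0,-1.5,0,0,0,0,0,-4,0,0,0,0,0,-8,0,0,0,0,0,-13,0,0,0,0,0,-15,0,0,0,0,0,-15,0,0,0,0,0,-15,0,0,0]' && python3 - <<'E'
from h import *
cv2.imwrite("pics/w11.png",viewer.capture("wrist"))
rel([.450,.359,.19],.153)
E
```

```text
clock: 18.9
tool_pos: [0.635, -0.2077, 0.1946]
tcp_rot: [0.0, 0.651, 0.759, 0.0]
wrist_force: [-0.3, -0.3, -0.4]
width: 0.694
tcp [ 0.6347 -0.2076  0.1936] R y [ 0.9881  0.1536 -0.0005] clock 18.95
shift cm [58.8243 -9.5448  0.424 ]
turn [-0.0005 -0.001   0.0012] j6 now -0.5697373318255874
turn [ 0.0016 -0.0008 -3.1403] j6 now -0.5697373318255874
```

View pics/w11.png

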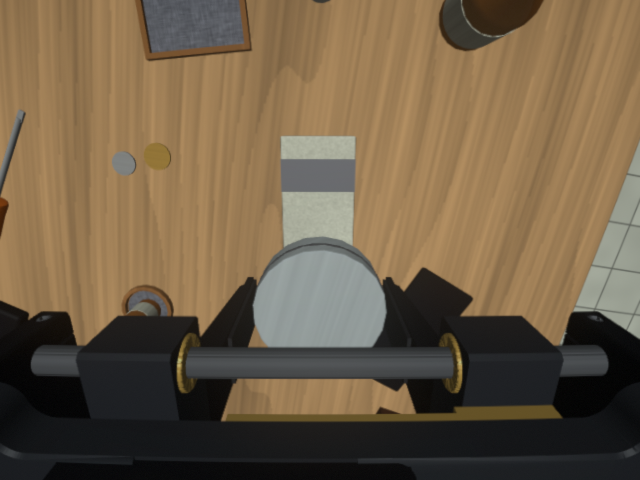

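The tin is held level at (320,300), and the carton stayed put.

```bash
python3 -m pendant '[3,-0.5,0,0,0,0, 7,-1.1,0,0,0,0, 11.5,-1.9,0,0,0,0, 16,-2.6,0,0,0,0, 20.5,-3.3,0,0,0,0, 25,-4.1,0,0,0,0, 29.5,-4.8,0,0,0,0, 34,-5.5,0,0,0,0, 38.5,-6.3,0,0,0,0, 43,-7,0,0,0,0, 47.5,-7.7,0,0,0,0, 51,-8.3,0,0,0,0]' && python3 - <<'E'
from h import *
rel([.450,.359,.11],.153)
E
```

```text
clock: 20.15
tool_pos: [0.4728, 0.2855, 0.1928]
tcp_rot: [-0.001, 0.65, 0.76, -0.001]
wrist_force: [-0.3, -0.3, -0.2]
width: 0.692
tcp [0.4728 0.2855 0.1928] R y [ 0.988   0.1544 -0.003 ] clock 20.15
shift cm [ 7.606  -1.0914  8.2852]
turn [-0.003  -0.0005  0.0021] j6 now 0.26709361848052104
turn [ 0.0008 -0.0047 -3.1395] j6 now 0.26709361848052104
```

```bash
python3 -m pendant '[4,-0.6,0,0,0,0, 7,-1,0,0,0,0, 7.6,-1.1,3,0,0,0, 7.6,-1.1,7,0,0,0, 7.6,-1.1,10,0,0,0, 7.6,-1.1,10,0,0,0, 7.6,-1.1,10,0,0,0, 7.6,-1.1,10,0,0,0]' && python3 - <<'E'
from h import *
import pickle
p=viewer.camera_params("wrist");pickle.dump(p,open("w12.pkl","wb"))
im=viewer.capture("wrist");cv2.imwrite("pics/w12.png",im)
rel([.450,.359,.0125],.153)
E
```

```text
clock: 20.95
tool_pos: [0.4504, 0.3592, 0.094]
tcp_rot: [-0.001, 0.65, 0.76, -0.0]
wrist_force: [-0.1, 0.4, -0.7]
width: 0.69
tcp [0.4505 0.3592 0.0942] R y [ 0.988   0.1542 -0.0012] clock 21.0
shift cm [-0.0201 -0.039   8.1709]
turn [-0.0012 -0.0013  0.0018] j6 now 0.4011210483246454
turn [ 0.002  -0.0019 -3.1398] j6 now 0.4011210483246454
```

View pics/w12.png

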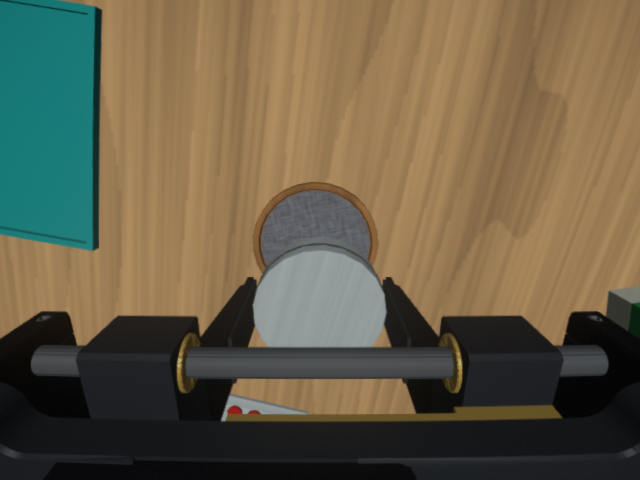

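The dish rim spans columns 253-378 with its far edge at (315,182), ahead of the tin. I'll compute its centre.

```bash
python3 - <<'E'
from h import *
import pickle
p=pickle.load(open("w12.pkl","rb"))
w=ray(p,[(315.5,182),(253,242),(378,242)],.008);tx=np.array([-.154,.988,0])
print(w[0]-.048*tx,(w[1]+w[2])/2,np.linalg.norm(w[1]-w[2]))
E
```

```text
[0.448  0.3603 0.008 ] [0.4475 0.3631 0.008 ] 0.09462129397428548
```

```bash
python3 -m pendant '[0.1,-0.2,3,0,0,0, 0.1,-0.2,6,0,0,0, 0.1,-0.2,7.4,0,0,0, 0.1,-0.2,8,0,0,0, 0.1,-0.2,8.25,0,0,0, 0.1,-0.2,8.25,0,0,0, 0.1,-0.2,8.25,0,0,0,0.1,-0.2,8.25,0,0,0]' && python3 -m pendant '[0,0,0,0,0,0,0,0,0,0,0,0,0,0,0,0,0,0,0,0,0,0,0,0]' 0.95 && python3 -m pendant '[0,0,-2,0,0,0,0,0,-5,0,0,0,0,0,-9,0,0,0,0,0,-13,0,0,0,0,0,-18,0,0,0,0,0,-18,0,0,0,0,0,-18,0,0,0]' 1;  python3 - <<'E'
from h import *
im=viewer.capture("wrist");cv2.imwrite("pics/w13.png",im)
rel([.6329,-.1968,.19],.153)
E
```

```text
clock: 21.8
tool_pos: [0.4486, 0.3602, 0.0125]
tcp_rot: [-0.001, 0.65, 0.76, 0.001]
wrist_force: [1.2, -0.2, -1.5]
width: 0.692
clock: 22.2
tool_pos: [0.4486, 0.3602, 0.0126]
tcp_rot: [-0.001, 0.65, 0.76, 0.001]
wrist_force: [-1.0, -0.2, 0.3]
width: 0.935
clock: 22.9
tool_pos: [0.4487, 0.3599, 0.1934]
tcp_rot: [-0.0, 0.65, 0.76, 0.002]
wrist_force: [-0.4, -0.1, 0.5]
width: 1.002
tcp [0.4483 0.3596 0.1921] R y [ 0.988   0.1543 -0.0004] clock 22.95
shift cm [-57.8245   9.6578   0.109 ]
turn [-0.0004 -0.0016  0.0019] j6 now 0.4043676170348903
turn [ 0.0026 -0.0007 -3.1397] j6 now 0.4043676170348903
```

View pics/w13.png

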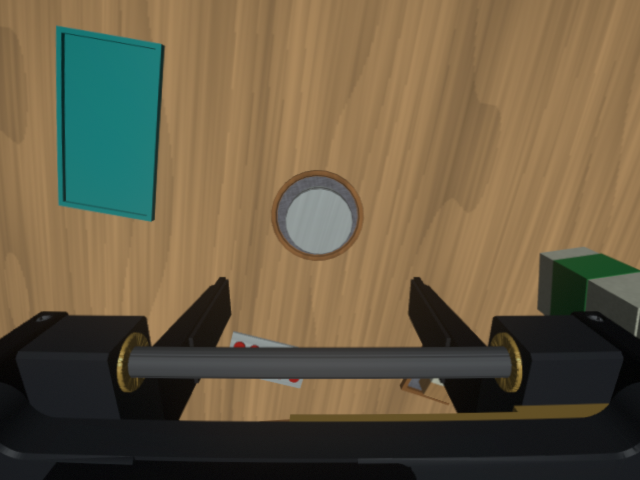

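The tin is in the large dish: rim at (317,215), tin at (319,221). The viewed-picture budget is now used up, so I'll check the rest numerically. Going to the carton.

```bash
python3 -m pendant '[-4,0.7,0,0,0,0, -9,1.5,0,0,0,0, -14,2.3,0,0,0,0, -19,3.2,0,0,0,0, -24,4,0,0,0,0, -29,4.8,0,0,0,0, -34,5.7,0,0,0,0, -39,6.5,0,0,0,0, -44,7.3,0,0,0,0, -49,8.2,0,0,0,0, -54,9,0,0,0,0, -57.8,9.7,0,0,0,0]' 1 && python3 -m pendant '[-2,0.5,0,0,0,0,-2,0.5,0,0,0,0,-2,0.5,0,0,0,0]' && python3 - <<'E'
from h import *
p=viewer.camera_params("wrist");im=viewer.capture("wrist");cv2.imwrite("pics/w14.png",im)
hsv=cv2.cvtColor(im,40); print(hsv[240,320],hsv[150,320])
m=(hsv[...,1]<50); m[300:]=0
n,l,st,ce=cv2.connectedComponentsWithStats(m.astype(np.uint8))
for k in range(1,n):
    if st[k,4]>800:
        c=max(cv2.findContours((l==k).astype(np.uint8),0,1)[0],key=len); print(st[k],rect(p,c,.036))
rel([.6329,-.1968,.0125],.153)
E
```

```text
clock: 24.15
tool_pos: [0.633, -0.1987, 0.1887]
tcp_rot: [-0.002, 0.651, 0.759, -0.0]
wrist_force: [0.8, 0.3, 1.4]
width: 1.002
clock: 24.45
tool_pos: [0.6403, -0.2175, 0.1864]
tcp_rot: [-0.004, 0.651, 0.759, -0.001]
wrist_force: [0.6, 1.0, 0.4]
width: 1.0
[ 35  26 174] [113   9 109]
[ 138    0  101   39 3354] (array([ 0.5084, -0.0622]), array([80.8743, 28.0968]), 7.622370719909668)
[ 445    0   67   33 1101] (array([ 0.7373, -0.0261]), array([21.6225, 55.387 ]), 83.24639129638672)
[  276   125    78   150 11012] (array([ 0.6327, -0.197 ]), array([ 67.9338, 138.3686]), 8.790498733520508)
[ 583  155   57  145 4095] (array([ 0.9353, -0.1756]), array([ 60.298 , 143.1069]), 8.2960844039917)
tcp [ 0.6404 -0.2169  0.1871] R y [ 0.9881  0.1538 -0.0054] clock 24.5
shift cm [ 2.0117 -0.3359 17.476 ]
turn [-0.0054 -0.005   0.0014] j6 now -0.5796724315873297
turn [ 0.0078 -0.0085 -3.1401] j6 now -0.5796724315873297
```

```bash
python3 -m pendant '[2,-0.35,3,-0.005,-0.005,0, 2,-0.35,7,-0.005,-0.005,0, 2,-0.35,10,-0.005,-0.005,0, 2,-0.35,10,-0.005,-0.005,0,2,-0.35,10,-0.005,-0.005,0,2,-0.35,10,-0.005,-0.005,0]' 1 && python3 - <<'E'
from h import *
rel([.6328,-.197,.012],.153)
E
```

```text
clock: 25.1
tool_pos: [0.634, -0.1971, 0.0892]
tcp_rot: [0.001, 0.65, 0.76, 0.0]
wrist_force: [0.3, 0.2, -0.1]
width: 1.001
tcp [ 0.634  -0.1971  0.0892] R y [0.988  0.1544 0.0017] clock 25.1
shift cm [ 0.0362 -0.1333  7.717 ]
turn [0.0017 0.0013 0.002 ] j6 now -0.5554961304180123
turn [-0.0021  0.0027 -3.1396] j6 now -0.5554961304180123
```

```bash
python3 -m pendant '[0,-0.1,3,0.0017,0.0013,0, 0,-0.1,6,0.0017,0.0013,0, 0,-0.1,7.3,0.0017,0.0013,0, 0,-0.1,7.7,0.0017,0.0013,0, 0,-0.1,7.7,0.0017,0.0013,0, 0,-0.1,7.7,0.0017,0.0013,0]' 1 && python3 -m pendant '[0,0,0,0,0,0,0,0,0,0,0,0,0,0,0,0,0,0,0,0,0,0,0,0,0,0,0,0,0,0,0,0,0,0,0,0,0,0,0,0,0,0]' 0.4 30 && python3 - <<'E'
from h import *
rel([.4825,.0095,.12],.232)
E
```

```text
clock: 25.7
tool_pos: [0.6339, -0.1976, 0.0137]
tcp_rot: [0.001, 0.65, 0.76, 0.0]
wrist_force: [0.4, 0.6, 0.4]
width: 0.999
clock: 26.4
tool_pos: [0.6339, -0.1976, 0.0139]
tcp_rot: [0.001, 0.65, 0.76, 0.0]
wrist_force: [-2.4, -0.0, 4.9]
width: 0.717
tcp [ 0.6339 -0.1976  0.0139] R y [0.988  0.1544 0.0018] clock 26.4
shift cm [ 22.7877 -11.7409 -10.6553]
turn [ 0.0017  0.0012 -0.077 ] j6 now -0.556504273495325
turn [ 0.0019 -0.0026  3.0646] j6 now -0.556504273495325
```

```bash
python3 -m pendant '[0,0,-0.5,0,0,0,0,0,-1.5,0,0,0,0,0,-4,0,0,0,0,0,-8,0,0,0,0,0,-12,0,0,0,0,0,-12,0,0,0,0,0,-12,0,0,0,0,0,-12,0,0,0]' && python3 - <<'E'
from h import *
rel([.4825,.0095,.13],.232)
p=viewer.camera_params("wrist");im=viewer.capture("wrist");cv2.imwrite("pics/w15.png",im)
hsv=cv2.cvtColor(im,40)
m=(hsv[...,1]<60)&(hsv[...,2]<150); m[300:]=0
n,l,st,ce=cv2.connectedComponentsWithStats(m.astype(np.uint8))
for k in range(1,n):
    if st[k,4]>800:
        c=max(cv2.findContours((l==k).astype(np.uint8),0,1)[0],key=len); print(st[k],rect(p,c,.003))
E
```

```text
clock: 27.2
tool_pos: [0.6331, -0.1973, 0.133]
tcp_rot: [0.0, 0.65, 0.76, 0.0]
wrist_force: [-0.6, 0.3, -1.8]
width: 0.714
tcp [ 0.6331 -0.1973  0.133 ] R y [0.988  0.1544 0.0003] clock 27.2
shift cm [ 22.7541 -11.6845   0.2865]
turn [ 0.0003  0.0003 -0.077 ] j6 now -0.5565871130287793
turn [ 0.0004 -0.0005  3.0646] j6 now -0.5565871130287793
[ 108    0  121   51 5140] (array([ 0.4952, -0.05  ]), array([87.3596, 35.1264]), 13.093744277954102)
[ 471    0   83   46 1900] (array([ 0.7499, -0.0145]), array([28.375 , 66.8126]), 75.87329864501953)
[240 161 159   7 968] (array([ 0.6246, -0.1395]), array([131.8138,   4.9918]), 8.90699577331543)
[  232   169   178   131 10687] (array([ 0.6309, -0.2146]), array([164.0819, 120.9684]), 16.754362106323242)
```

```bash
python3 -m pendant '[2,-1,0,0,0,-0.01, 5,-2.6,0,0,0,-0.02, 9,-4.6,0,0,0,-0.04, 13,-6.7,0,0,0,-0.06, 17,-8.7,0,0,0,-0.077, 20.5,-10.5,0,0,0,-0.077, 22.9,-11.8,0,0,0,-0.077, 22.9,-11.8,2,0,0,-0.077, 22.9,-11.8,5,0,0,-0.077, 22.9,-11.8,5,0,0,-0.077, 22.9,-11.8,5,0,0,-0.077,22.9,-11.8,5,0,0,-0.077]' && python3 - <<'E'
from h import *
rel([.4815,.0105,.0165],.232)
p=viewer.camera_params("wrist");im=viewer.capture("wrist");cv2.imwrite("pics/w16.png",im)
hsv=cv2.cvtColor(im,40)
m=(hsv[...,1]<60)&(hsv[...,2]<130); m[300:]=0
n,l,st,ce=cv2.connectedComponentsWithStats(m.astype(np.uint8))
for k in range(1,n):
    if st[k,4]>500:
        c=max(cv2.findContours((l==k).astype(np.uint8),0,1)[0],key=len)
        w=ray(p,c.reshape(-1,2),.003); d=np.array([-.23,.973,0]);e=np.array([.973,.23,0]);b=np.array([.4815,.0105,0])
        print(st[k],"along",((w-b)@d).min(),((w-b)@d).max(),"across",((w-b)@e).min(),((w-b)@e).max())
E
```

```text
clock: 28.45
tool_pos: [0.4815, 0.0106, 0.0833]
tcp_rot: [0.0, 0.621, 0.784, 0.0]
wrist_force: [0.1, 0.2, -0.3]
width: 0.712
tcp [0.4815 0.0106 0.0833] R y [0.9733 0.2297 0.0002] clock 28.45
shift cm [-0.0108  0.0004  6.6757]
turn [ 0.0002  0.0001 -0.0003] j6 now -0.3469869715118366
turn [ 0.0001 -0.0003  3.1413] j6 now -0.3469869715118366
[ 535    0   76  102 2455] along 0.10603319263888841 0.16646919532657742 across 0.1415771396902398 0.19548079016440814
[ 243  140  152   27 3546] along 0.061365468147497666 0.0789033845175197 across -0.05221871292746239 0.05275799841615933
[  239   214   171    86 10338] along -0.040534951359810334 0.027297494026285042 across -0.06144580977567507 0.07085037657693906
[450 276  49  24 676] along -0.04074170640216518 -0.021237587765254716 across 0.10236409470922561 0.14005553027377113
```

The tray centre agrees to about 1 mm. Going down.

```bash
python3 -m pendant '[0,0,2,0,0,0, 0,0,4,0,0,0, 0,0,5.5,0,0,0, 0,0,6.2,0,0,0, 0,0,6.6,0,0,0, 0,0,6.6,0,0,0, 0,0,6.6,0,0,0]'
```

```text
clock: 29.2
tool_pos: [0.482, 0.0105, 0.0181]
tcp_rot: [0.001, 0.621, 0.784, 0.0]
wrist_force: [-0.2, -0.1, -1.4]
width: 0.715
```

```bash
python3 -m pendant '[0,0,0.1,0,0,0,0,0,0.15,0,0,0,0,0,0.15,0,0,0]' && python3 -m pendant '[0,0,0,0,0,0,0,0,0,0,0,0,0,0,0,0,0,0,0,0,0,0,0,0,0,0,0,0,0,0]' 1 && python3 -m pendant '[0,0,-2,0,0,0,0,0,-5,0,0,0,0,0,-9,0,0,0,0,0,-14,0,0,0,0,0,-19,0,0,0,0,0,-19,0,0,0,0,0,-19,0,0,0]' 1;  python3 - <<'E'
from h import *
p=viewer.camera_params("wrist");im=viewer.capture("wrist");cv2.imwrite("pics/w17.png",im)
hsv=cv2.cvtColor(im,40)
m=(hsv[...,1]<50)&(hsv[...,2]>130); m[300:]=0
n,l,st,ce=cv2.connectedComponentsWithStats(m.astype(np.uint8))
for k in range(1,n):
    if st[k,4]>300:
        c=max(cv2.findContours((l==k).astype(np.uint8),0,1)[0],key=len); print(st[k],rect(p,c,.039))
u=hsv[100:300,240:400]; print(hsv[120:300:12,318])
b=cv2.inRange(hsv,(3,70,30),(16,255,130)); b[300:]=0
n,l,st,ce=cv2.connectedComponentsWithStats(b)
for k in range(1,n):
    if st[k,4]>300:
        c=max(cv2.findContours((l==k).astype(np.uint8),0,1)[0],key=len); print("rim",st[k],rect(p,c,.008))
E
```

```text
clock: 29.5
tool_pos: [0.4822, 0.0105, 0.0169]
tcp_rot: [0.001, 0.621, 0.784, 0.001]
wrist_force: [0.2, 0.3, 1.5]
width: 0.711
clock: 30.0
tool_pos: [0.4821, 0.0105, 0.0168]
tcp_rot: [0.001, 0.621, 0.784, 0.001]
wrist_force: [-0.4, 0.6, -0.3]
width: 0.995
clock: 30.7
tool_pos: [0.4818, 0.0106, 0.2077]
tcp_rot: [0.002, 0.621, 0.784, 0.001]
wrist_force: [0.2, 0.7, -0.7]
width: 1.001
[ 234    0  113   79 3933] (array([0.4198, 0.1679]), array([49.5857, 85.8975]), 83.02397918701172)
[497  48  37  29 440] (array([0.618, 0.191]), array([ 9.345 , 34.5791]), 77.14459991455078)
[ 283  147   72   22 1577] (array([0.4686, 0.0698]), array([66.6507, 19.2451]), 13.292320251464844)
[ 285  200   69   85 5688] (array([ 0.4881, -0.0122]), array([67.0938, 88.3579]), 13.261761665344238)
[414 237  36  34 486] (array([0.6015, 0.0038]), array([35.4142, 36.0499]), 60.21192169189453)
[[ 16 114 147]
 [ 15 141 121]
 [114  13 101]
 [ 36  24 169]
 [ 34  23 163]
 [114  12 106]
 [108  12 105]
 [ 37  25 172]
 [ 35  26 169]
 [ 37  25 171]
 [ 35  26 168]
 [ 35  26 169]
 [ 35  26 168]
 [ 35  27 173]
 [ 17 114 145]]
rim [ 450    6  104  114 2100] (array([0.6197, 0.1934]), array([86.23  , 68.5141]), 77.16776275634766)
rim [ 270  132   96  155 2000] (array([0.4817, 0.0102]), array([ 97.5399, 167.8995]), 13.296884536743164)
rim [509 252  39  42 344] (array([0.723 , 0.0018]), array([54.4519, 26.6094]), 72.43423461914062)
rim [ 538  271   68   29 1429] (array([ 0.793 , -0.0031]), array([83.0421, 35.5174]), 12.592388153076172)
rim [197 277  33  23 385] (array([ 0.3845, -0.1017]), array([38.271 , 27.4788]), 13.439130783081055)
rim [409 276  34  24 369] (array([ 0.6225, -0.0452]), array([39.4744, 28.7536]), 12.952630996704102)
```

The carton is about 2 mm from the tray's centre. I'll pull the arm back and check everything numerically from the top camera.

```bash
python3 -m pendant '[-4,-3.1,-2,0,0,0, -8,-6.2,-4,0,0,0, -12,-9.2,-5,0,0,0, -16,-12.3,-5,0,0,0, -20,-15.4,-5,0,0,0, -24,-18.5,-5,0,0,0, -28,-21.5,-5,0,0,0, -32,-24.6,-5,0,0,0, -36,-27.7,-5,0,0,0, -40,-30.8,-5,0,0,0, -44,-34,-5,0,0,0, -44,-34,-5,0,0,0]' 1 && python3 - <<'E'
from h import *
p=viewer.camera_params("top");im=viewer.capture("top");cv2.imwrite("pics/top1.png",im)
a=cv2.imread("pics/top0.png")
# loose neighbours: phase shift of patches before/after
for n,(x,y) in dict(syrup=(323,160),cup=(320,215)).items():
    s=np.s_[y-25:y+25,x-22:x+22]
    t=im[y-14:y+14,x-13:x+13]; r=cv2.matchTemplate(a[s],t,5);_,v,_,l=cv2.minMaxLoc(r); print(n,v,np.array(l)-[9,11])
hsv=cv2.cvtColor(im,40)
def mask(n,x,y,r,lo,hi,z):
    m=np.zeros(hsv.shape[:2],np.uint8); m[y-r:y+r,x-r:x+r]=cv2.inRange(hsv,lo,hi)[y-r:y+r,x-r:x+r]
    k,l,st,ce=cv2.connectedComponentsWithStats(m); i=1+st[1:,4].argmax()
    c=max(cv2.findContours((l==i).astype(np.uint8),0,1)[0],key=len); print(n,st[i],rect(p,c,z))
mask("cap",454,272,16,(0,0,120),(179,70,255),.058)
mask("tin",179,274,26,(0,0,110),(179,60,255),.027)
mask("pack",246,208,14,(5,90,70),(25,255,255),.027)
mask("carton",317,262,45,(20,10,125),(60,60,255),.039)
print(status.get_obs()["tool_pos"],status.get_obs()["wrist_force"])
E
```

```text
clock: 31.95
tool_pos: [0.2489, -0.4988, 0.2535]
tcp_rot: [-0.001, 0.622, 0.783, 0.001]
wrist_force: [0.4, 0.4, 0.9]
width: 1.0
syrup 0.99904465675354 [0 0]
cup 0.9986265897750854 [0 0]
cap [457 267   9  10  74] (array([ 0.4593, -0.3472]), array([20.3277, 22.5504]), 87.53900909423828)
tin [164 262  25  26 498] (array([0.4486, 0.3582]), array([59.7672, 61.0089]), 46.801612854003906)
pack [232 194  28  20 272] (array([0.6321, 0.1907]), array([49.9308, 69.551 ]), 0.5943831205368042)
carton [306 244  41  33 942] (array([ 0.4886, -0.0145]), array([66.2492, 88.3482]), 13.2427978515625)
[ 0.249  -0.4987  0.2535] [-0.9717  0.2793 -0.8697]
```

```bash
python3 -c "
from station import workorder
print(workorder.close_job())"
```

```text
the job is handed in; nothing more can be done
None
```

I took the stack apart from the top down and put the vial, pack, tin and carton each in its own dish or tray. I handed the job in at about 32 s on the robot clock; it reports no verdict.

Last checks:
- **Vial:** the top camera put it about 2 mm from the centre of its dish, and the wrist picture after release showed it upright.
- **Tin:** the top camera put it about 1–2 mm from the centre of its dish.
- **Carton:** the wrist camera put it about 2 mm from the tray centre. The final top-view number for it covered only one part of the carton, because the grey band splits it.
- **Syrup bottle and cup:** no pixel shift between the first and last top pictures.
- **Arm:** it stands well clear of everything.
- **Pack:** this check failed, because the final top-view mask merged the pack with the tray's wooden rim. I relied on the wrist picture taken after release, which showed it flat inside the tray.

I had used all 16 picture views by the time the tin was placed, so the carton's grasp and placing and the final check were numerical only. I also overshot once by about 2 cm in open air before picking up the carton; it touched nothing.

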